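# Tighten the slotted wheel-hub nut of a quad bike with a four-lug socket

### The arm

A 6-joint arm with a two-finger parallel gripper is mounted at the origin on the work surface. World frame = base frame: x ahead of the robot, y to its left, z up, the work surface at z = 0. Lengths are in m, angles in rad, forces in N, time in s.
With the tool pointing down it reaches from about 0.375 to 0.9 m from the base axis. Payload 3.1 kg.
Tool frame: the origin (TCP) lies where the fingers leave the gripper's body, on its centre line; the fingertips stand manip.tip_reach ahead of it and the grasp point (between the pads) lies 54 mm ahead of it (manip.tip_reach is the distance from the TCP to the fingertips, in m); z points along the fingers, y is the direction in which the jaws open and shut (so a half turn about z gives the same grasp; the last joint's range is limited). The gripper opens to 85 mm and grips with 20 to 120 N. Pads are 22 mm wide; open, the fingers measure 114 mm over their backs; the gripper's body (76 mm by 85 mm) begins 54 mm behind the grasp point. The pads swing forward as they close: fully open they stand 13 mm farther back than shut.
Start: joints at [-1.339, 0.527, 1.433, -0, 1.181, -0.178], TCP at [0.249, -0.573, 0.304] pointing down, gripper open.
Joint ranges: [-3.08, 3.08], [-0.75, 2.2], [0.22, 2.44], [-1.43, 4.57], [0, 2.65], [-2.85, 2.85]. Speed limits (rad/s): [2.79, 2.79, 3.14, 3.14, 3.14, 3.14].

### API

Orientations are given as a unit quaternion [x, y, z, w].
In Python, from station import manip, cams, order gives the robot as it stands. The module is installed in compiled form; this text tells all that it offers.
- The arm moves only by the tool drive_tool, never from a script. Its arguments are lists of equal length, an entry for each row: "linear": the shift along the tool's x, y, z in mm, a list of three; "rot": the turn, a rotation vector about the tool's x, y, z in degrees, a list of three; "hand": the finger opening in mm, from 0 to 85.4. A call has 1 to 20 rows; each row shifts and turns the pose as measured when the row begins, along the tool's axes as they then stand; what a row does not reach is not made up. A row lasts 1/12 s, in which the tool goes at most 41.7 mm and 7.16 degrees, less where a joint would pass 70% of its speed; a pose out of reach is approached as far as the arm can. A call with a gripper value outside its range is refused whole. The fingers move at their own pace and stop on an object; "force" is the grip in N (left out, the last holds). Time passes only in rows, so rows that do not move let the fingers close. It gives the time, the measured TCP pose, the force and the opening at its end, in the units of the state.
- manip.sense(): the state, without advancing time (a new reading comes with each control period).
- cams.snapshot(name): name is "side" or "top"; returns the picture (400x640x3 uint8, red, green, blue); there is no depth.
- cams.camera_model(name): a dict with "vfov" (degrees; the focal length in pixels is half the picture's height over the tangent of half this angle, whatever the lens; pixels are square), "cx", "cy" (the principal point, pixels), "k1" (the pictures are not rectified: a ray, as slopes to the right and down, at radius r is drawn at 1 + k1 r^2 times it, then the intrinsics apply), "rvec" (rotation vector, rad) and "tvec" (3), from world to camera coordinates, as OpenCV has them. Camera axes: x right, y down, z forward; pixel columns grow to the right and rows downward; lengths in m; the calibration is good to about 2 mm. A picture is of the moment at which its call begins. camera_model takes no time and is no camera call.
- order.sign_off(): hands the job in, once; it reports no verdict.
Trained networks look in the newest picture that a camera, given by its name, has taken for a name from the list of things; names that differ only in an ending like _2 or _b are one class to them, and where a whole thing is asked for, a point or a joint stands for the part that bears it (a point fixed in the world has none). Each returns a list of dicts, best first, with "score" (0 to 1); they miss things now and then, are a little off and sometimes report something else, mostly with a low value. They report only what shows in the picture. A call takes as long as a camera call. They do not tell look-alikes from the thing itself.
- cams.regions_of(label, camera): "pixels" (400x640 bool, what is visible of it) and "rect" ([left, top, right, bottom] in pixels, round what is visible of it).
- cams.spot_point(label, camera): "at" ([column, row] in pixels: a listed point, or the origin of a listed thing).
The state is a dict: "t": time; "q": joint angles; "qd": joint speeds; "tau": joint torques, N m; "tcp_pos": TCP position; "tool_rot": TCP orientation; "force": force on the tool from outside, world axes, zero at the start; "ft_torque": the same for the moment, N m; "finger_gap": opening from 0.0 (shut) to 1.0 (fully open).
Only numpy, scipy, OpenCV 4.12 (cv2) and the standard library are available. Lean on these libraries where they do the work, as an engineer would, in place of code of your own. Each camera call takes 0.05 s, during which the arm holds its last target. There are 200 camera calls.

### The job

The quad's wheel hub lies face up on the bench and its slotted spindle nut is only hand-tight. Set the four-lug socket on the nut, turn it under light pressure until the lugs drop fully into the slots, and tighten the nut clockwise until it stops. Then lift the socket off and stand it upright on the rubber mat again, leaving the other things on the bench alone.

Things in the scene. Friction and masses are not known exactly. Their poses are not given: they have to be found in the camera images.
- stand: Wooden block 200 x 160 x 38 mm fixed to the bench; on it a cast knuckle and, face up, the wheel hub. Origin: centre of its underside, z up, x along its length; the spindle's upright axis runs through it. Above it: brake disc 176 mm across at 68 to 72, hub flange 136 mm across, top at 85, four wheel studs 10 mm thick, 55 mm off the axis, up to 113. The hub lies turned any way round.
- nut_face (a point): Centre of the slotted nut's top face, 124 mm above the stand's origin, on the axis (axes as the stand's). The nut is a dark steel ring 64 mm across, 16 mm high, with four slots across this face, 90 degrees apart, 11 mm wide, 8 mm deep, open to the outside. Where the slots point differs each time and follows neither from these axes nor from the joint's reading.
- spindle_tip (a point): Top of the threaded spindle end that stands up through the nut, on the same axis, 14 mm above the nut's face: 28 mm thick, the last 5 mm coned to 18 mm.
- nut (a joint): Tightening angle of the nut, rad, growing clockwise seen from above. Starts hand-tight somewhere from 0 to 0.5; hard stop, tight, at 1.9. Even drag of about 0.4 N m, which also holds it still while the socket is felt round on top of it with under 15 N; it stays where it is left and can be backed off too. The reading does not tell where the slots point.
- socket: Steel four-lug socket with fixed T-handle, about 0.55 kg, 108 mm high, cup 62 mm across. Origin: on its axis at the lugs' lower ends; z up. Lugs along +x, +y, -x, -y, 15.5 to 30 mm from the axis, 8 mm wide, 9 mm long. The cup is hollow (33 mm wide, 35 deep) to go over the spindle end. Origin level with nut_face: lugs on top of the nut; 8 mm below it: lugs fully home in the slots.
- tbar (a point): Middle of the socket's T-bar, on the axis, 100 mm above the socket's origin, axes as the socket's. The bar is 130 mm long along x, 14 mm wide, 16 mm high, flat-sided; below it a 13 mm thick stem runs 28 mm down to the 33 mm neck (64 mm above the socket's origin).
- mat: Black rubber mat, 240 x 200 x 4 mm, fixed to the bench; the socket stands on it. Origin: centre of its underside; x along the 240 mm side, z up; its top is 4 mm above the origin.
- tin: Bystander: closed round grease tin, 72 mm across, 62 mm high, loose. Origin: centre of its underside.
- dust_cap: Bystander: round steel hub dust cap, 68 mm across, 31 mm high, loose, dome up. Origin: centre of its underside.
- spanner: Bystander: open-ended spanner, 190 mm long, lying flat, loose. Origin: its middle underneath; long side along its x.
There are look-alikes about, which are no part of the job. Leave any pink look-alike of the socket alone.

How it is judged:
By the outcome, as a careful person would: the job done as asked, in the order asked, and still so for the second after the job is handed in, with the robot touching nothing.
It also fails if it takes over 61 s, if anything falls off the work surface, if the arm or the gripper's body presses on something with over 40 N, if the wrist force passes 120 N, or if a joint passes its speed limit or range.

## Working session

There is one attempt and no reset: what is moved stays moved. The work goes in short steps, Python scripts to look and compute and a tool call to move; the robot and the scene stay as the last step left them, time stands still between calls to the robot, and variables do not carry over. Pictures are saved under pics/ and viewed, about 8 in all and at most 12, crops included, and the job is handed in when it is done.

Besides the shell and the picture viewer there is one more tool, called after "Emit:" as name(argument=value, ...) on one line, values as JSON. drive_tool: Moves the arm, as the interface text tells. Its arguments: {"type":"object","properties":{"linear":{"type":"array","items":{"type":"array","items":{"type":"number"}}},"rot":{"type":"array","items":{"type":"array","items":{"type":"number"}}},"hand":{"type":"array","items":{"type":"number"}},"force":{"type":"number"}},"required":["linear","rot","hand"]}

```bash
mkdir -p pics; cat > h.py <<'E'
import numpy as np, cv2
from scipy.spatial.transform import Rotation as R
from station import manip, cams, order
def model(n):
    m=cams.camera_model(n); f=200/np.tan(np.radians(m['vfov'])/2)
    return m,f,R.from_rotvec(m['rvec']).as_matrix(),np.array(m['tvec'])
def proj(n,P):
    m,f,Rm,t=model(n); c=np.atleast_2d(P)@Rm.T+t; s=c[:,:2]/c[:,2:]
    s=s*(1+m['k1']*(s**2).sum(1,keepdims=True)); return s*f+[m['cx'],m['cy']]
def ray(n,uv):
    m,f,Rm,t=model(n); d=(np.array(uv,float)-[m['cx'],m['cy']])/f; s=d.copy()
    for _ in range(30): s=d/(1+m['k1']*(s@s))
    return -Rm.T@t, Rm.T@np.r_[s,1]
def atz(n,uv,z):
    o,d=ray(n,uv); return o+d*(z-o[2])/d[2]
def tri(obs):
    A=np.zeros((3,3));b=np.zeros(3)
    for n,uv in obs:
        o,d=ray(n,uv);d=d/np.linalg.norm(d);M=np.eye(3)-np.outer(d,d);A+=M;b+=M@o
    return np.linalg.solve(A,b)
def save(n,name,box=None,k=1):
    im=cams.snapshot(n)
    if box: im=im[box[1]:box[3],box[0]:box[2]]
    im=cv2.resize(im,None,fx=k,fy=k,interpolation=cv2.INTER_CUBIC)
    cv2.imwrite('pics/'+name,im[:,:,::-1])
E
python3 - <<'E'
from h import *
s=manip.sense(); print(s, manip.tip_reach)
a=cams.snapshot('top');b=cams.snapshot('side')
cv2.imwrite('pics/a.png',cv2.resize(np.vstack([a,b])[:,:,::-1],(480,600)) if 0 else np.vstack([a,b])[:600*2,:,::-1][:, :])
cv2.imwrite('pics/top.png',a[:,:,::-1]);cv2.imwrite('pics/side.png',b[:,:,::-1])
zs=dict(stand=0,nut_face=.124,spindle_tip=.138,socket=.004,tbar=.104,mat=0,tin=0,dust_cap=0,spanner=0)
for n in ('top','side'):
    m=model(n);print(n,'cam at',(-m[2].T@m[3]).round(3))
    for l,z in zs.items():
        for d in cams.spot_point(l,n)[:3]: print(n,l,round(d['score'],2),np.round(d['at'],1),atz(n,d['at'],z).round(4))
E
```

```text
{'t': 0.0, 'q': array([-1.33949457e+00,  5.28433348e-01,  1.43391183e+00, -3.10062034e-06,
        1.18137812e+00, -1.78536660e-01]), 'qd': array([-0.00011493, -0.0003446 ,  0.00055697, -0.00107819, -0.00037247,
        0.00083424]), 'tau': array([-5.12162217e-05, -4.42346907e+01, -1.78028530e+01, -2.21854516e-04,
        8.47849413e-03,  1.26425215e-05]), 'tcp_pos': array([ 0.24891283, -0.57268311,  0.30295057]), 'tool_rot': array([ 9.79076752e-01,  2.03488520e-01, -2.95357720e-05, -1.06491396e-03]), 'force': array([-0.11506468, -0.61209257, -0.17660973]), 'ft_torque': array([ 0.02719369, -0.00891669,  0.01294795]), 'finger_gap': 1.0040196813995435} 0.0726
top cam at [ 0.449 -0.059  1.117]
top socket 0.95 [359.2 212.7] [ 0.5338 -0.1784  0.004 ]
top socket 0.78 [373.8 300.4] [ 0.2905 -0.2189  0.004 ]
top socket 0.63 [428.4 226.4] [ 0.4964 -0.3743  0.004 ]
top tbar 0.82 [363.6 211.6] [ 0.5291 -0.179   0.104 ]
top tbar 0.65 [435.3 228.2] [ 0.4876 -0.3639  0.104 ]
top tbar 0.55 [373.5 309.2] [ 0.2827 -0.2038  0.104 ]
top mat 0.68 [353.  207.8] [ 0.5479 -0.1614  0.    ]
top tin 0.87 [296.  129.5] [0.7735 0.0026 0.    ]
top dust_cap 0.95 [209.6 131.1] [0.7683 0.254  0.    ]
top spanner 0.73 [385.1 128.4] [ 0.7794 -0.2552  0.    ]
side cam at [0.068 0.667 1.074]
side socket 0.88 [338.7 207.3] [ 0.5243 -0.167   0.004 ]
side socket 0.73 [385.4 173.1] [ 0.471  -0.3745  0.004 ]
side tbar 0.89 [340.6 180.2] [ 0.5302 -0.1824  0.104 ]
side tbar 0.56 [387.7 149.1] [ 0.4751 -0.376   0.104 ]
side mat 0.96 [330.9 207.1] [ 0.5466 -0.1583  0.    ]
side tin 0.76 [239.4 213.8] [0.7665 0.0103 0.    ]
side dust_cap 0.8 [186.  274.5] [0.7538 0.2585 0.    ]
side spanner 0.71 [285.8 161.9] [ 0.7781 -0.2513  0.    ]
```

View pics/top.png

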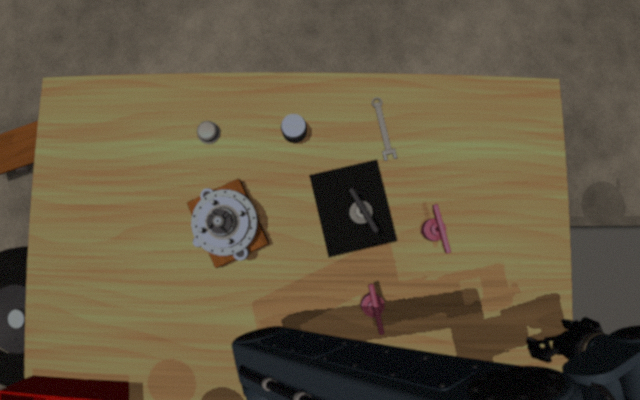

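View pics/side.png

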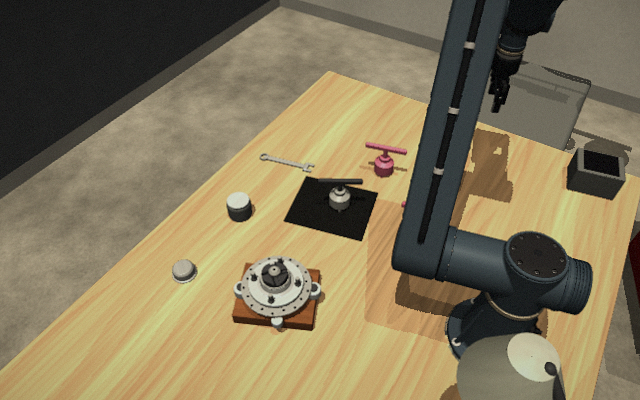

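```bash
python3 - <<'E'
from h import *
T=np.mean([cams.snapshot('top').astype(float) for _ in range(6)],0)
S=np.mean([cams.snapshot('side').astype(float) for _ in range(6)],0)
np.savez('avg.npz',T=T,S=S)
for l in('stand','nut_face','spindle_tip','nut'):
  for n in('top','side'):
    for d in cams.spot_point(l,n)[:2]: print(l,n,d['score'],d['at'])
    for d in cams.regions_of(l,n)[:2]: print(' reg',l,n,d['score'],d['rect'])
def crop(I,cx,cy,w):
    c=I[cy-w:cy+w,cx-w:cx+w]; c=np.clip((c-c.min())/(np.percentile(c,99)-c.min())*255,0,255).astype(np.uint8)
    return cv2.resize(c,(300,300),interpolation=cv2.INTER_CUBIC)
g=np.vstack([np.hstack([crop(T,222,222,25),crop(T,363,211,25)]),np.hstack([crop(S,276,272,25),crop(S,340,190,25)])])
cv2.imwrite('pics/c.png',g[:,:,::-1])
E
```

```text
reg stand top 0.69 [187.1, 182.3, 269.4, 264.7]
stand side 0.56 [339.5, 181.0]
 reg stand side 0.55 [233.0, 259.7, 321.0, 330.2]
 reg nut_face top 0.74 [185.1, 180.1, 267.6, 268.6]
 reg nut_face side 0.75 [233.4, 265.8, 321.4, 330.1]
spindle_tip top 0.47 [355.1, 205.6]
 reg spindle_tip top 0.79 [185.5, 181.5, 268.6, 268.2]
 reg spindle_tip side 0.98 [234.2, 263.9, 322.4, 332.3]
 reg spindle_tip side 0.17 [282.1, 175.2, 379.8, 241.2]Traceback (most recent call last):
  File "<stdin>", line 7, in <module>
ValueError: it knows: dust_cap, mat, nut_face, socket, spanner, spindle_tip, stand, tbar, tin
```

```bash
python3 - <<'E'
from h import *
z=np.load('avg.npz');T=z['T'];S=z['S']
def crop(I,cx,cy,w):
    c=I[cy-w:cy+w,cx-w:cx+w]; c=np.clip((c-c.min())/(np.percentile(c,97)-c.min())*255,0,255).astype(np.uint8)
    return cv2.resize(c,(300,300),interpolation=cv2.INTER_CUBIC)
g=np.vstack([np.hstack([crop(T,222,222,20),crop(T,363,211,25)]),np.hstack([crop(S,276,275,20),crop(S,340,190,25)])])
cv2.imwrite('pics/c.png',g[:,:,::-1])
E
```

```text
(no output)
```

View pics/c.png

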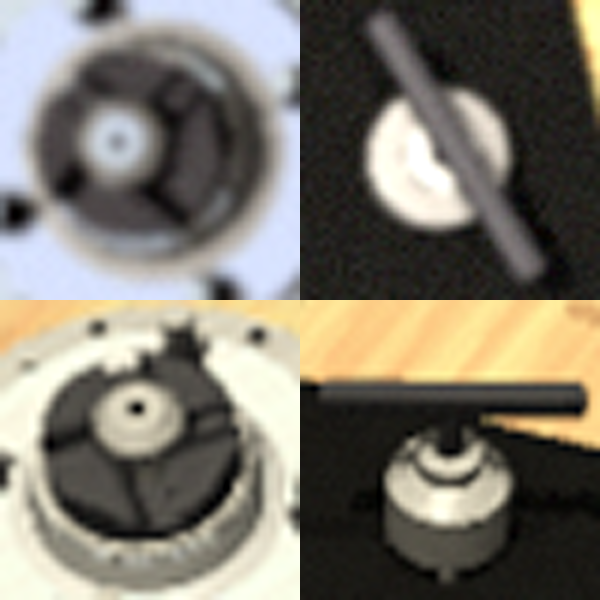

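```bash
cat >> h.py <<'E'
def cp(u,v,x0,y0,k): return np.array([x0+(u+.5)/k-.5,y0+(v+.5)/k-.5])
E
python3 - <<'E'
from h import *
a=cp(117,142,202,202,7.5);b=cp(136,108,256,255,7.5)
tip=tri([('top',a),('side',b)]);print('tip',tip.round(4),atz('top',a,.138).round(4),atz('side',b,.138).round(4))
c=(atz('top',a,.138)+atz('side',b,.138))/2
for n,l in (('top',[(185,215),(68,182),(180,92)]),('side',[(55,440-300),(215,420-300),(142,515-300)])):
    for u,v in l:
        p=atz(n,cp(u,v,*((202,202) if n=='top' else (256,255)),7.5),.124)-c
        print(n,np.degrees(np.arctan2(p[1],p[0])).round(1),np.hypot(*p[:2]).round(4))
e1=cp(80,18,338,186,6);e2=cp(232,272,338,186,6)
p,q=atz('top',e1,.110),atz('top',e2,.110);print('bar',p,q,(p+q)/2,np.linalg.norm(p-q),np.degrees(np.arctan2(*(q-p)[[1,0]])))
f1=cp(22,95,315,165,6);f2=cp(285,95,315,165,6)
P,Q=atz('side',f1,.108),atz('side',f2,.108);print('bar side',P,Q,(P+Q)/2,np.linalg.norm(P-Q),np.degrees(np.arctan2(*(Q-P)[[1,0]])))
print(tri([('top',e1),('side',f1)]),tri([('top',e2),('side',f2)]))
s=manip.sense();print(R.from_quat(s['tool_rot']).as_matrix().round(4))
E
```

```text
tip [0.5006 0.1876 0.1366] [0.5014 0.1878 0.138 ] [0.4989 0.1879 0.138 ]
top -137.6 0.0301
top 120.5 0.0228
top -42.5 0.0258
side 39.8 0.026
side -138.6 0.0254
side 128.9 0.0318
bar [ 0.58742763 -0.14600608  0.11      ] [ 0.47970344 -0.21031504  0.11      ] [ 0.53356553 -0.17816056  0.11      ] 0.1254597304040327 -149.16373011193215
bar side [ 0.58255062 -0.14417159  0.108     ] [ 0.47530885 -0.21084341  0.108     ] [ 0.52892973 -0.1775075   0.108     ] 0.12627719436734108 -148.13093336449498
[ 0.58673459 -0.14741086  0.10329039] [ 0.47803399 -0.21189936  0.10572966]
[[ 0.9172  0.3984  0.    ]
 [ 0.3984 -0.9172  0.    ]
 [ 0.     -0.     -1.    ]]
```

Emit:
drive_tool(linear=[[32,-19.2,0],[32,-19.2,0],[32,-19.2,0],[32,-19.2,0],[32,-19.2,0],[32,-19.2,5],[32,-19.2,6],[32,-19.2,6],[32,-19.2,10],[32,-19.2,10],[32,-19.2,10],[32,-19.2,10],[32,-19.2,6],[0,0,0],[0,0,0],[0,0,0]], rot=[[0,0,0],[0,0,0],[0,0,0],[0,0,0],[0,0,0],[0,0,0],[0,0,0],[0,0,0],[0,0,0],[0,0,0],[0,0,0],[0,0,0],[0,0,0],[0,0,-3.9],[0,0,-3.9],[0,0,0]], hand=[85,85,85,85,85,85,85,85,85,85,85,85,85,60,60,60], force=60)

```text
t: 3.53
tcp_pos: [0.5464, -0.1663, 0.237]
tool_rot: [0.963, 0.27, 0.002, 0.008]
force: [-0.5, -0.2, -0.4]
finger_gap: 0.703
```

```bash
cat >> h.py <<'E'
def go(p,yaw):
    s=manip.sense();M=R.from_quat(s['tool_rot']).as_matrix();d=M.T@(np.array(p)-s['tcp_pos'])*1000
    y=np.degrees(np.arctan2(M[1,0],M[0,0]));dy=(yaw-y+180)%360-180
    c,sn=np.cos(np.radians(-dy)),np.sin(np.radians(-dy)) # pure tool-z turn of -dy (tool down)
    tilt=R.from_matrix(M.T@np.c_[[np.cos(np.radians(yaw)),np.sin(np.radians(yaw)),0],[np.sin(np.radians(yaw)),-np.cos(np.radians(yaw)),0],[0,0,-1]]).as_rotvec(degrees=True)
    print('t',round(s['t'],2),'pos',s['tcp_pos'].round(4),'yaw',y.round(2),'q',np.degrees(s['q']).round(1),'F',s['force'].round(2),'T',s['ft_torque'].round(2),'gap',round(s['finger_gap']*85.4,1))
    print(' shift(tool mm, before turn)',d.round(1),'rotvec',tilt.round(2))
E
python3 -c "
from h import *
go([.531,-.178,.158],31.2)
save('side','s2.png',(270,110,430,250),4)"
```

```text
t 3.53 pos [ 0.5464 -0.1663  0.237 ] yaw 31.34 q [-27.9  30.9  94.   -0.6  54.3  31.1] F [-0.55 -0.2  -0.4 ] T [-0.02 -0.02  0.01] gap 60.1
 shift(tool mm, before turn) [-19.2   0.7  79.1] rotvec [0.9  0.04 0.14]
```

View pics/s2.png

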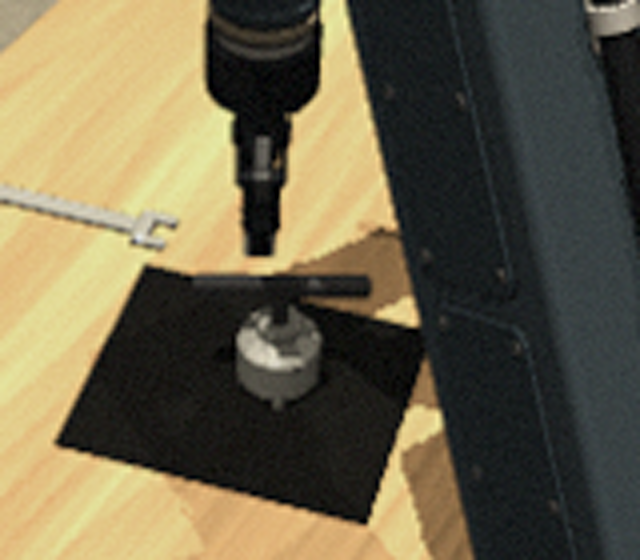

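Emit:
drive_tool(linear=[[-19,0.5,0],[0,0,20],[0,0,20],[0,0,20],[0,0,14],[0,0,5],[0,0,0]], rot=[[0.9,0,0.1],[0,0,0],[0,0,0],[0,0,0],[0,0,0],[0,0,0],[0,0,0]], hand=[60,60,60,60,60,60,60])

```text
t: 4.17
tcp_pos: [0.5308, -0.1832, 0.1589]
tool_rot: [0.966, 0.259, 0.003, 0.004]
force: [-0.0, -0.2, -0.7]
finger_gap: 0.706
```

```bash
python3 -c "
from h import *
go([.531,-.178,.158],31.2)
save('side','s3.png',(290,120,390,220),5)"
```

```text
t 4.17 pos [ 0.5308 -0.1832  0.1589] yaw 30.02 q [-30.4  37.2  98.3  -0.1  43.9  29.6] F [-0.02 -0.16 -0.69] T [ 0.05  0.02 -0.04] gap 60.3
 shift(tool mm, before turn) [ 2.8 -4.4  0.8] rotvec [ 0.5  -0.2  -1.18]
```

View pics/s3.png

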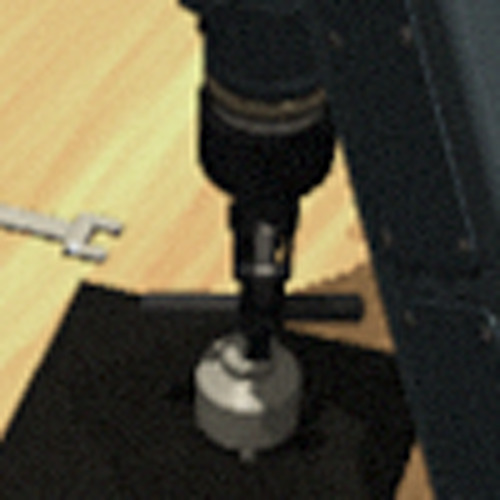

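Emit:
drive_tool(linear=[[2.8,-4.4,0.5],[0,0,0],[0,0,0],[0,0,0],[0,0,0],[0,0,0],[0,0,0],[0,0,0],[0,0,0],[0,0,0]], rot=[[0.5,-0.2,-1.2],[0,0,0],[0,0,0],[0,0,0],[0,0,0],[0,0,0],[0,0,0],[0,0,0],[0,0,0],[0,0,0]], hand=[60,60,40,8,8,8,8,8,8,8], force=100)

```text
t: 5.05
tcp_pos: [0.5328, -0.1786, 0.1631]
tool_rot: [0.963, 0.269, 0.003, 0.003]
force: [0.5, -0.4, -0.8]
finger_gap: 0.14
```

```bash
python3 -c "
from h import *
go([.531,-.178,.158],31.2)"
```

```text
t 5.05 pos [ 0.5328 -0.1786  0.1631] yaw 31.27 q [-29.9  36.9  98.1  -0.   44.6  28.8] F [ 0.52 -0.38 -0.83] T [-0.08 -0.02  0.  ] gap 12.0
 shift(tool mm, before turn) [-1.2 -1.5  5. ] rotvec [ 0.37 -0.2   0.07]
```

Emit:
drive_tool(linear=[[0,0,-4],[0,0,-15],[0,0,-20],[0,0,-20],[0,0,-20],[0,0,-20],[0,0,-20],[0,0,-20],[0,0,-20],[0,0,-16],[0,0,-8],[0,0,0],[0,0,0],[0,0,0],[0,0,0],[0,0,0],[0,0,0],[0,0,0],[0,0,0],[0,0,0]], rot=[[0,0,0],[0,0,0],[0,0,0],[0,0,0],[0,0,0],[0,0,0],[0,0,-3],[0,0,-6],[0,0,-7],[0,0,-7],[0,0,-7],[0,0,-7],[0,0,-7],[0,0,-7],[0,0,-7],[0,0,-7],[0,0,-7],[0,0,-7],[0,0,-7],[0,0,-3]], hand=[8,8,8,8,8,8,8,8,8,8,8,8,8,8,8,8,8,8,8,8])

```text
t: 6.72
tcp_pos: [0.5192, -0.171, 0.3411]
tool_rot: [0.479, 0.877, 0.001, -0.02]
force: [-0.2, 0.8, -5.5]
finger_gap: 0.142
```

```bash
python3 -c "
from h import *
go([.5,.188,.345],134)"
```

```text
t 6.72 pos [ 0.5192 -0.171   0.3411] yaw 122.67 q [-30.   22.4  89.6   0.1  70.3 -62.7] F [-0.23  0.78 -5.47] T [ 0.   -0.03 -0.03] gap 12.1
 shift(tool mm, before turn) [312.5 177.7   4.4] rotvec [ -0.82  -2.2  -11.31]
```

Emit:
drive_tool(linear=[[0,0,0],[0,0,0],[12,10.5,0],[25,21.5,0],[25,21.5,-1],[25,21.5,-1],[25,21.5,-1],[25,21.5,-1],[25,21.5,0],[25,21.5,0],[25,21.5,0],[25,21.5,0],[25,21.5,0],[12,10.5,0],[0,0,0]], rot=[[-0.8,-2.2,-5.7],[0,0,-5.6],[0,0,0],[0,0,0],[0,0,0],[0,0,0],[0,0,0],[0,0,0],[0,0,0],[0,0,0],[0,0,0],[0,0,0],[0,0,0],[0,0,0],[0,0,0]], hand=[8,8,8,8,8,8,8,8,8,8,8,8,8,8,8])

```text
t: 7.97
tcp_pos: [0.4824, 0.2052, 0.3344]
tool_rot: [0.389, 0.921, -0.004, -0.015]
force: [1.0, -0.5, -5.0]
finger_gap: 0.142
```

```bash
python3 -c "
from h import *
go([.5,.188,.345],134)
T=np.mean([cams.snapshot('top').astype(float) for _ in range(4)],0)[180:270,170:260]
S=np.mean([cams.snapshot('side').astype(float) for _ in range(4)],0)[210:300,230:320]
g=np.hstack([cv2.resize(np.clip(a*1.3,0,255).astype(np.uint8),(400,400),interpolation=cv2.INTER_CUBIC) for a in (T,S)])
cv2.imwrite('pics/d.png',g[:,:,::-1])
print(proj('side',[.5,.188,.138]),proj('side',[.5,.188,.16]))"
```

```text
t 7.97 pos [0.4824 0.2052 0.3344] yaw 134.18 q [ 10.6  20.8  93.6   0.6  67.4 -33.9] F [ 1.   -0.5  -4.99] T [-0.05 -0.07  0.02] gap 12.1
 shift(tool mm, before turn) [-24.3   0.5 -11.2] rotvec [-1.13 -1.41  0.2 ]
[[273.30565005 268.77909909]] [[272.59261424 263.46742269]]
```

View pics/d.png

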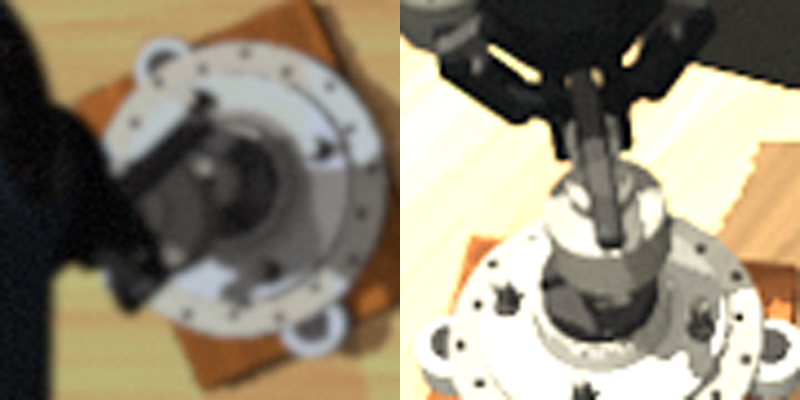

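Emit:
drive_tool(linear=[[-6,0,-5],[-10,0,-4],[-6,0,0],[0,0,0],[0,0,0]], rot=[[-1.1,-1.4,0.2],[0,0,0],[0,0,0],[0,0,0],[0,0,0]], hand=[8,8,8,8,8])

```text
t: 8.78
tcp_pos: [0.5021, 0.1803, 0.3456]
tool_rot: [0.396, 0.918, -0.0, 0.004]
force: [-1.0, 0.2, -4.6]
finger_gap: 0.135
```

```bash
python3 -c "
from h import *
go([.5,.188,.345],134)
T=np.mean([cams.snapshot('top').astype(float) for _ in range(4)],0)[180:270,170:260]
S=np.mean([cams.snapshot('side').astype(float) for _ in range(4)],0)[210:300,230:320]
g=np.hstack([cv2.resize(np.clip(a*1.3,0,255).astype(np.uint8),(400,400),interpolation=cv2.INTER_CUBIC) for a in (T,S)])
p=manip.sense()['tcp_pos'];M=R.from_quat(manip.sense()['tool_rot']).as_matrix()
for n,o,b in(('side',400,(230,210)),('top',0,(170,180))):
  for th in np.arange(0,360,10):   # predicted cup edge bottom (r31, 9mm above origin)
    q=p+M@np.array([.031*np.cos(np.radians(th)),.031*np.sin(np.radians(th)),.150]); u=(proj(n,q)[0]-b+.5)*400/90
    cv2.circle(g,(int(u[0]+o),int(u[1])),1,(255,0,0),-1)
cv2.imwrite('pics/e.png',g[:,:,::-1])"
```

```text
t 8.78 pos [0.5021 0.1803 0.3456] yaw 133.38 q [  7.9  20.2  92.4  -0.3  67.  -35.4] F [-1.02  0.24 -4.59] T [ 0.01 -0.02 -0.05] gap 11.6
 shift(tool mm, before turn) [7.  3.8 0.6] rotvec [ 0.12  0.39 -0.62]
```

View pics/e.png

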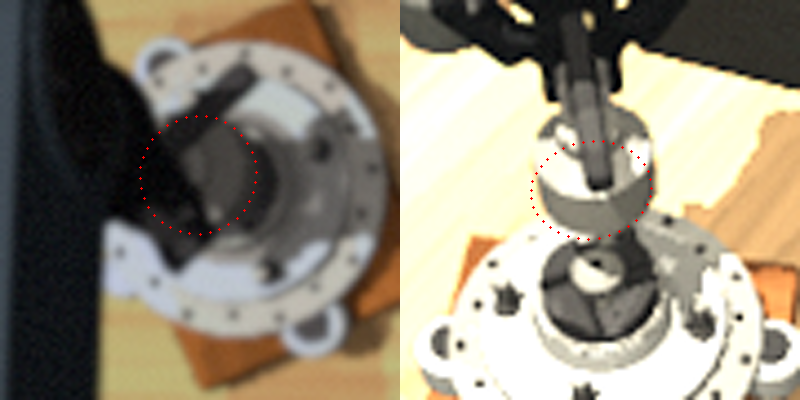

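Emit:
drive_tool(linear=[[0,0,0],[0,0,0]], rot=[[0,0,0],[0,0,0]], hand=[8,8])

```text
t: 9.35
tcp_pos: [0.501, 0.1816, 0.345]
tool_rot: [0.395, 0.919, -0.001, 0.003]
force: [0.2, 0.5, -6.1]
finger_gap: 0.139
```

```bash
python3 -c "
from h import *
go([.5,.188,.325],134)
print(manip.sense()['qd'].round(3))"
```

```text
t 9.35 pos [0.501  0.1816 0.345 ] yaw 133.53 q [  8.   20.2  92.5  -0.3  67.  -35.4] F [ 0.2   0.49 -6.14] T [ 0.03  0.04 -0.  ] gap 11.9
 shift(tool mm, before turn) [ 5.4  3.6 20. ] rotvec [ 0.05  0.33 -0.47]
[ 0.001  0.001  0.    -0.001  0.001  0.001]
```

Emit:
drive_tool(linear=[[3,2,5],[2,1.3,5],[0,0,3],[0,0,0],[0,0,0]], rot=[[0,0.3,-0.4],[0,0,0],[0,0,0],[0,0,0],[0,0,0]], hand=[8,8,8,8,8])

```text
t: 9.77
tcp_pos: [0.4995, 0.1886, 0.3302]
tool_rot: [0.391, 0.921, 0.0, -0.0]
force: [0.1, -0.4, -5.0]
finger_gap: 0.14
```

```bash
cat > look.py <<'E'
from h import *
import sys
for _ in range(3): cams.snapshot('top')
s=manip.sense();p=s['tcp_pos'];M=R.from_quat(s['tool_rot']).as_matrix()
T=np.mean([cams.snapshot('top').astype(float) for _ in range(4)],0)[180:270,170:260]
S=np.mean([cams.snapshot('side').astype(float) for _ in range(4)],0)[210:300,230:320]
g=np.hstack([cv2.resize(np.clip(a*1.3,0,255).astype(np.uint8),(400,400),interpolation=cv2.INTER_CUBIC) for a in (T,S)])
def dot(n,q,c):
    o,b=(400,(230,210)) if n=='side' else (0,(170,180))
    u=(proj(n,q)[0]-b+.5)*400/90; cv2.circle(g,(int(u[0]+o),int(u[1])),1,c,-1)
for n in('side','top'):
  for th in np.radians(np.arange(0,360,10)):
    for h in (9,55): dot(n,p+M@np.array([.031*np.cos(th),.031*np.sin(th),.159-h/1000]),(255,0,0))
    dot(n,[.5+.032*np.cos(th),.188+.032*np.sin(th),.124],(0,255,0))
cv2.imwrite('pics/'+sys.argv[1],g[:,:,::-1])
E
python3 look.py f.png; python3 -c "
from h import *
go([.5,.188,.3],134)"
```

```text
t 10.32 pos [0.4997 0.1885 0.3308] yaw 134.0 q [  8.7  21.3  93.3   0.   65.3 -35.4] F [-0.64  0.   -5.26] T [-0.02  0.02  0.03] gap 11.7
 shift(tool mm, before turn) [-0.5 -0.1 30.8] rotvec [ 0.07  0.01 -0.  ]
```

View pics/f.png

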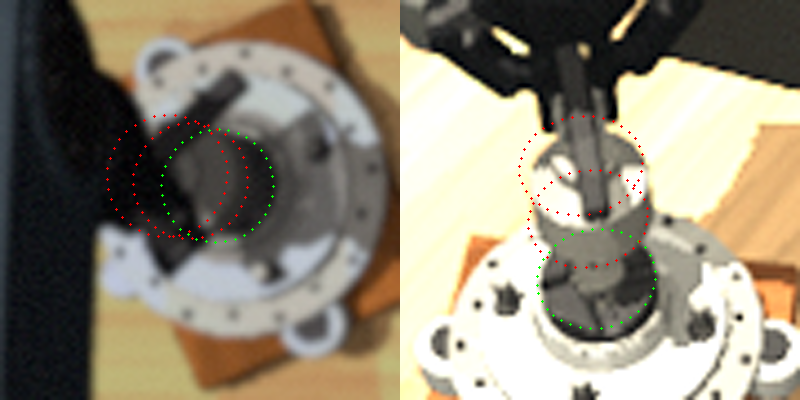

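Emit:
drive_tool(linear=[[0,0,8],[0,0,8],[0,0,8],[0,0,5],[0,0,2],[0,0,0]], rot=[[0,0,0],[0,0,0],[0,0,0],[0,0,0],[0,0,0],[0,0,0]], hand=[8,8,8,8,8,8])

```text
t: 10.82
tcp_pos: [0.4993, 0.1884, 0.2957]
tool_rot: [0.391, 0.92, 0.0, -0.0]
force: [0.5, -0.0, -5.1]
finger_gap: 0.137
```

```bash
python3 -c "
from h import *
go([.5,.188,.283],134)"
```

```text
t 10.82 pos [0.4993 0.1884 0.2957] yaw 133.99 q [  8.6  23.8  95.7   0.   60.5 -35.4] F [ 0.47 -0.02 -5.12] T [0.01 0.   0.01] gap 11.7
 shift(tool mm, before turn) [-0.7  0.2 12.7] rotvec [-0.   -0.05 -0.01]
```

Emit:
drive_tool(linear=[[0,0,3],[0,0,3],[0,0,2],[0,0,0]], rot=[[0,0,0],[0,0,0],[0,0,0],[0,0,0]], hand=[8,8,8,8])

```text
t: 11.15
tcp_pos: [0.5005, 0.1886, 0.2876]
tool_rot: [0.391, 0.92, 0.001, 0.001]
force: [0.1, 0.8, -4.9]
finger_gap: 0.141
```

```bash
python3 -c "
from h import *
go([.5,.188,.283],134)"
```

```text
t 11.15 pos [0.5005 0.1886 0.2876] yaw 133.98 q [  8.7  24.5  96.1   0.1  59.2 -35.4] F [ 0.09  0.85 -4.91] T [-0.03  0.01 -0.02] gap 12.0
 shift(tool mm, before turn) [-0.1 -0.8  4.6] rotvec [ 0.15  0.04 -0.02]
```

Free so far; expected contact at about z 0.283.

Emit:
drive_tool(linear=[[0,0,2],[0,0,2],[0,0,1],[0,0,1]], rot=[[0,0,0],[0,0,0],[0,0,0],[0,0,0]], hand=[8,8,8,8])

```text
t: 11.48
tcp_pos: [0.5009, 0.1886, 0.2826]
tool_rot: [0.391, 0.921, 0.001, 0.002]
force: [-2.8, -0.5, 6.1]
finger_gap: 0.137
```

```bash
python3 -c "
from h import *
go([.5,.188,.283],134)"
```

```text
t 11.48 pos [0.5009 0.1886 0.2826] yaw 134.0 q [  8.6  24.9  96.4   0.   58.5 -35.4] F [-2.78 -0.53  6.15] T [0.01 0.5  0.05] gap 11.7
 shift(tool mm, before turn) [ 0.2 -1.  -0.4] rotvec [ 0.19  0.1  -0.  ]
```

Emit:
drive_tool(linear=[[0,0,0.8],[0,0,0.8],[0,0,0.8]], rot=[[0,0,1.2],[0,0,1.2],[0,0,1.2]], hand=[8,8,8])

```text
t: 11.73
tcp_pos: [0.5013, 0.1889, 0.2828]
tool_rot: [0.421, 0.907, 0.002, 0.003]
force: [-2.7, -0.3, 5.8]
finger_gap: 0.139
```

```bash
python3 -c "
from h import *
go([.5,.188,.283],131)"
```

```text
t 11.73 pos [0.5013 0.1889 0.2828] yaw 130.16 q [  8.7  24.8  96.4   0.1  58.3 -31.5] F [-2.69 -0.35  5.82] T [-0.02  0.61  0.14] gap 11.9
 shift(tool mm, before turn) [ 0.2 -1.6 -0.2] rotvec [ 0.38  0.17 -0.84]
```

Emit:
drive_tool(linear=[[0.6,-0.8,0.6],[0,0,0.8],[0,0,0.8]], rot=[[0.4,0.2,0],[0,0,1.2],[0,0,1.2]], hand=[8,8,8])

```text
t: 11.98
tcp_pos: [0.5018, 0.1893, 0.2828]
tool_rot: [0.442, 0.897, 0.001, 0.002]
force: [-3.9, 0.7, 9.0]
finger_gap: 0.14
```

```bash
python3 -c "
from h import *
go([.5,.188,.283],131)"
```

```text
t 11.98 pos [0.5018 0.1893 0.2828] yaw 127.52 q [  8.7  24.9  96.3   0.   58.5 -28.8] F [-3.93  0.72  8.98] T [0.07 0.57 0.1 ] gap 11.9
 shift(tool mm, before turn) [ 0.1 -2.2 -0.2] rotvec [ 0.24  0.11 -3.48]
```

Emit:
drive_tool(linear=[[0.3,-2,0.4],[0,0,0.8],[0,0,0.8],[0,0,0.8]], rot=[[0.2,0.1,0],[0,0,1.2],[0,0,1.2],[0,0,1.2]], hand=[8,8,8,8])

```text
t: 12.32
tcp_pos: [0.5015, 0.189, 0.2828]
tool_rot: [0.473, 0.881, 0.002, 0.002]
force: [-2.8, 1.0, 8.0]
finger_gap: 0.136
```

```bash
python3 -c "
from h import *
go([.5,.188,.283],131)"
```

```text
t 12.32 pos [0.5015 0.189  0.2828] yaw 123.51 q [  8.7  24.9  96.4   0.1  58.4 -24.9] F [-2.77  0.98  8.01] T [0.17 0.44 0.13] gap 11.6
 shift(tool mm, before turn) [-0.  -1.8 -0.2] rotvec [ 0.34  0.08 -7.49]
```

Emit:
drive_tool(linear=[[0,0,-2],[0,0,-1],[0,0,0]], rot=[[0.3,0,0],[0,0,0],[0,0,0]], hand=[8,8,8])

```text
t: 12.57
tcp_pos: [0.5009, 0.1888, 0.2838]
tool_rot: [0.474, 0.88, -0.001, -0.0]
force: [1.4, 1.6, -4.4]
finger_gap: 0.134
```

```bash
python3 -c "
from h import *
go([.5,.188,.283],131)"; python3 look.py g.png
```

```text
t 12.57 pos [0.5009 0.1888 0.2838] yaw 123.37 q [  8.7  24.9  96.2  -0.1  59.1 -24.6] F [ 1.42  1.62 -4.38] T [ 0.24 -0.27  0.02] gap 11.5
 shift(tool mm, before turn) [-0.2 -1.2  0.8] rotvec [-0.11  0.02 -7.63]
```

View pics/g.png

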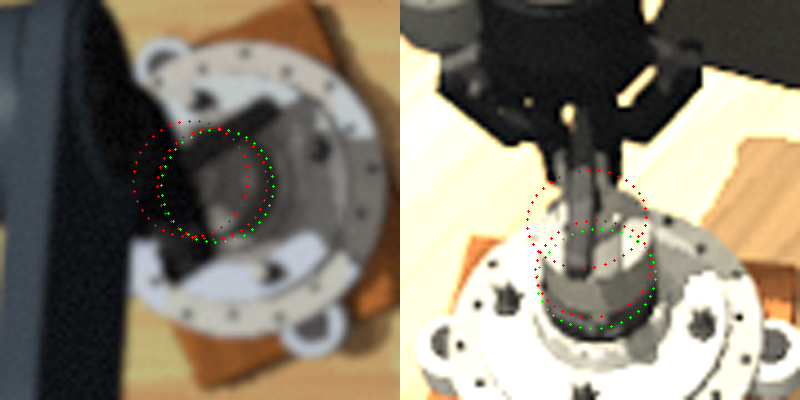

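Emit:
drive_tool(linear=[[0.3,1.4,0],[0,0,0],[0,0,0]], rot=[[0,0,0],[0,0,0],[0,0,0]], hand=[8,8,8])

```text
t: 13.37
tcp_pos: [0.501, 0.1895, 0.2843]
tool_rot: [0.474, 0.88, -0.002, -0.001]
force: [0.5, 0.4, -4.9]
finger_gap: 0.138
```

```bash
python3 -c "
from h import *
go([.5,.188,.283],131)"
```

```text
t 13.37 pos [0.501  0.1895 0.2843] yaw 123.4 q [  8.8  24.9  96.   -0.1  59.3 -24.5] F [ 0.48  0.37 -4.95] T [ 0.13 -0.29 -0.02] gap 11.8
 shift(tool mm, before turn) [-0.7 -1.6  1.4] rotvec [-0.27 -0.02 -7.6 ]
```

Emit:
drive_tool(linear=[[0,2,0],[0,2,0],[0,1,0]], rot=[[-0.2,0,0],[0,0,0],[0,0,0]], hand=[8,8,8])

```text
t: 13.62
tcp_pos: [0.5039, 0.1919, 0.2841]
tool_rot: [0.474, 0.881, -0.002, -0.002]
force: [-1.5, -1.6, -5.0]
finger_gap: 0.142
```

```bash
python3 -c "
from h import *
go([.5,.188,.283],131)"
```

```text
t 13.62 pos [0.5039 0.1919 0.2841] yaw 123.43 q [  9.   25.2  95.5  -0.1  59.6 -24.4] F [-1.53 -1.57 -5.04] T [-0.27  0.27 -0.03] gap 12.1
 shift(tool mm, before turn) [-1.1 -5.3  1.1] rotvec [-0.31 -0.07 -7.57]
```

Emit:
drive_tool(linear=[[0,-2.2,0],[2,0,0],[2,0,0],[1,0,0]], rot=[[-0.3,0,0],[0,0,0],[0,0,0],[0,0,0]], hand=[8,8,8,8])

```text
t: 13.95
tcp_pos: [0.5, 0.1931, 0.2838]
tool_rot: [0.473, 0.881, -0.001, 0.002]
force: [2.5, -4.0, -6.1]
finger_gap: 0.141
```

```bash
python3 -c "
from h import *
go([.5024,.1904,.284],131)"
```

```text
t 13.95 pos [0.5    0.1931 0.2838] yaw 123.53 q [  9.3  24.9  96.1  -0.3  58.9 -24.1] F [ 2.47 -3.98 -6.11] T [-0.86 -0.39  0.03] gap 12.1
 shift(tool mm, before turn) [-3.6  0.5 -0.2] rotvec [-0.05  0.28 -7.47]
```

Emit:
drive_tool(linear=[[-3,0,0],[-3,0,0],[-2,0,0],[-1,0,0]], rot=[[0,0,0],[0,0,0],[0,0,0],[0,0,0]], hand=[8,8,8,8])

```text
t: 14.28
tcp_pos: [0.5034, 0.1878, 0.2837]
tool_rot: [0.474, 0.88, 0.001, -0.002]
force: [-2.1, 2.4, -4.4]
finger_gap: 0.143
```

```bash
python3 -c "
from h import *
go([.5024,.1904,.284],131)"
```

```text
t 14.28 pos [0.5034 0.1878 0.2837] yaw 123.38 q [  8.4  25.   95.9   0.2  59.2 -25. ] F [-2.11  2.38 -4.38] T [ 0.58  0.27 -0.04] gap 12.2
 shift(tool mm, before turn) [ 2.8  0.6 -0.3] rotvec [-0.02 -0.24 -7.62]
```

Emit:
drive_tool(linear=[[3,0.6,0],[0,0,0.6],[0,0,0.8],[0,0,0.8],[0,0,0.8]], rot=[[0,-0.2,0],[0,0,-1],[0,0,-1.2],[0,0,-1.2],[0,0,-1.2]], hand=[8,8,8,8,8])

```text
t: 14.7
tcp_pos: [0.5032, 0.1902, 0.2831]
tool_rot: [0.435, 0.901, -0.0, 0.002]
force: [-0.9, -0.4, 1.3]
finger_gap: 0.14
```

```bash
python3 -c "
from h import *
go([.5021,.1906,.284],131)"
```

```text
t 14.7 pos [0.5032 0.1902 0.2831] yaw 128.46 q [  8.9  25.1  96.   -0.2  58.8 -29.5] F [-0.89 -0.42  1.32] T [-0.1   0.23 -0.04] gap 12.0
 shift(tool mm, before turn) [ 1.  -0.6 -0.9] rotvec [ 0.06  0.21 -2.54]
```

Emit:
drive_tool(linear=[[0.9,-0.6,0.8],[0,0,1],[0,0,1],[0,0,1]], rot=[[0,0.2,-1],[0,0,-1],[0,0,-1],[0,0,-1]], hand=[8,8,8,8])

```text
t: 15.03
tcp_pos: [0.5033, 0.1901, 0.2829]
tool_rot: [0.4, 0.916, 0.001, 0.003]
force: [-3.2, -0.5, 5.9]
finger_gap: 0.142
```

```bash
python3 -c "
from h import *
go([.5021,.1906,.284],131)"
```

```text
t 15.03 pos [0.5033 0.1901 0.2829] yaw 132.83 q [  8.8  25.   96.1  -0.   58.6 -34. ] F [-3.23 -0.49  5.94] T [-0.13  0.57 -0.21] gap 12.1
 shift(tool mm, before turn) [ 1.2 -0.6 -1.1] rotvec [0.27 0.2  1.83]
```

Emit:
drive_tool(linear=[[1.2,-0.6,0.5],[0.4,-0.2,0.8],[0.4,-0.2,0.8],[0.4,-0.2,0.8]], rot=[[0.2,0.2,-0.5],[0,0,-1],[0,0,-1],[0,0,-1]], hand=[8,8,8,8])

```text
t: 15.37
tcp_pos: [0.5028, 0.1905, 0.2827]
tool_rot: [0.369, 0.929, 0.002, 0.003]
force: [-0.8, -1.8, 6.0]
finger_gap: 0.14
```

```bash
python3 -c "
from h import *
go([.5021,.1906,.284],131)"
```

```text
t 15.37 pos [0.5028 0.1905 0.2827] yaw 136.65 q [  8.8  25.   96.2  -0.   58.4 -37.8] F [-0.78 -1.84  6.  ] T [-0.3   0.43 -0.11] gap 12.0
 shift(tool mm, before turn) [ 0.5 -0.4 -1.3] rotvec [0.34 0.26 5.65]
```

```bash
cat >> h.py <<'E'
def lug(yaw,c=(.5015,.1902)):
    go([*c,.2827],yaw); s=manip.sense();M=R.from_quat(s['tool_rot']).as_matrix()
    print(' lug',(s['tcp_pos']+M[:,2]*.159).round(4))
E
python3 -c "
from h import *
lug(136)"
```

```text
t 15.37 pos [0.5028 0.1905 0.2827] yaw 136.65 q [  8.8  25.   96.2  -0.   58.4 -37.8] F [-0.78 -1.84  6.  ] T [-0.3   0.43 -0.11] gap 12.0
 shift(tool mm, before turn) [ 0.7 -1.1  0. ] rotvec [0.32 0.27 0.65]
 lug [0.504  0.1907 0.1237]
```

Emit:
drive_tool(linear=[[0,0,-1.5],[1,-1,-0.5],[0,0,0],[0,0,0]], rot=[[0.3,0.3,0],[0,0,0],[0,0,0],[0,0,0]], hand=[8,8,8,8])

```text
t: 15.7
tcp_pos: [0.5003, 0.1908, 0.2821]
tool_rot: [0.368, 0.93, -0.0, -0.002]
force: [0.8, 0.2, -0.4]
finger_gap: 0.138
```

```bash
python3 -c "
from h import *
lug(136)"
```

```text
t 15.7 pos [0.5003 0.1908 0.2821] yaw 136.78 q [  8.9  25.   96.2   0.1  59.  -38. ] F [ 0.76  0.22 -0.37] T [-0.04 -0.19 -0.05] gap 11.8
 shift(tool mm, before turn) [-1.3  0.4 -0.6] rotvec [-0.11 -0.23  0.78]
 lug [0.4996 0.191  0.1231]
```

Emit:
drive_tool(linear=[[-1.2,0.4,0],[0,0,0.6],[0,0,0.6]], rot=[[-0.1,-0.2,0],[0,0,1],[0,0,1]], hand=[8,8,8])

```text
t: 15.95
tcp_pos: [0.5014, 0.1905, 0.2799]
tool_rot: [0.385, 0.923, -0.0, -0.001]
force: [1.6, 0.0, -1.6]
finger_gap: 0.141
```

```bash
python3 -c "
from h import *
lug(131)"
```

```text
t 15.95 pos [0.5014 0.1905 0.2799] yaw 134.68 q [  8.8  25.2  96.3   0.   58.5 -35.9] F [ 1.61  0.03 -1.61] T [-0.08 -0.21  0.19] gap 12.1
 shift(tool mm, before turn) [-0.3 -0.2 -2.8] rotvec [-0.04 -0.06  3.68]
 lug [0.5012 0.1906 0.1209]
```

It is dropping (z 0.2799). Keep pressing with small clockwise moves.

Emit:
drive_tool(linear=[[0,0,1],[0,0,1.2],[0,0,1.2],[0,0,1.2]], rot=[[0,0,0.5],[0,0,0.5],[0,0,0.5],[0,0,0]], hand=[8,8,8,8])

```text
t: 16.28
tcp_pos: [0.5019, 0.1906, 0.2777]
tool_rot: [0.397, 0.918, -0.0, 0.001]
force: [-1.0, 0.3, 3.5]
finger_gap: 0.136
```

```bash
python3 -c "
from h import *
lug(131)"
```

```text
t 16.28 pos [0.5019 0.1906 0.2777] yaw 133.2 q [  8.9  25.4  96.4  -0.1  58.1 -34.3] F [-1.05  0.32  3.51] T [-0.08  0.38  0.4 ] gap 11.6
 shift(tool mm, before turn) [-0.  -0.5 -5. ] rotvec [0.01 0.07 2.2 ]
 lug [0.502  0.1904 0.1187]
```

Emit:
drive_tool(linear=[[0,0,1],[0,0,1.5],[0,0,1.5],[0,0,1]], rot=[[0,0,-1],[0,0,-0.3],[0,0,0.3],[0,0,0]], hand=[8,8,8,8])

```text
t: 16.62
tcp_pos: [0.5016, 0.1903, 0.2751]
tool_rot: [0.389, 0.921, -0.0, 0.001]
force: [-2.8, -1.0, 7.3]
finger_gap: 0.14
```

```bash
python3 -c "
from h import *
lug(131)"
```

```text
t 16.62 pos [0.5016 0.1903 0.2751] yaw 134.19 q [  8.9  25.6  96.6  -0.1  57.7 -35.3] F [-2.83 -1.04  7.25] T [-0.01  0.62  0.08] gap 12.0
 shift(tool mm, before turn) [-0.  -0.1 -7.6] rotvec [0.04 0.09 3.19]
 lug [0.5018 0.1902 0.1161]
```

Emit:
drive_tool(linear=[[0,0,1],[0,0,0.6],[0,0,0.5],[0,0,0.5],[0,0,0.5],[0,0,0.5],[0,0,0.5]], rot=[[0,0,1.5],[0,0,3],[0,0,4],[0,0,4],[0,0,4],[0,0,4],[0,0,4]], hand=[8,8,8,8,8,8,8])

```text
t: 17.2
tcp_pos: [0.5015, 0.19, 0.2751]
tool_rot: [0.58, 0.815, 0.001, 0.002]
force: [-1.0, -1.0, 5.4]
finger_gap: 0.138
```

```bash
python3 -c "
from h import *
lug(131,(.5016,.1903))"
```

```text
t 17.2 pos [0.5015 0.19   0.2751] yaw 109.1 q [  8.9  25.5  96.7  -0.2  57.5 -10.1] F [-1.   -1.04  5.35] T [-0.07  0.4   0.43] gap 11.8
 shift(tool mm, before turn) [ 0.2  0.2 -7.6] rotvec [  0.2    0.22 -21.9 ]
 lug [0.5023 0.1898 0.1161]
```

Emit:
drive_tool(linear=[[0,0,0.5],[0,0,0.5],[0,0,0.5],[0,0,0.5],[0,0,0.5],[0,0,0.5],[0,0,0.5],[0,0,0.5]], rot=[[0.2,0.2,4],[0,0,4],[0,0,4],[0,0,4],[0,0,4],[0,0,4],[0,0,4],[0,0,4]], hand=[8,8,8,8,8,8,8,8])

```text
t: 17.87
tcp_pos: [0.5018, 0.1895, 0.2751]
tool_rot: [0.787, 0.617, 0.001, 0.002]
force: [-0.7, -1.1, 5.0]
finger_gap: 0.136
```

```bash
python3 -c "
from h import *
lug(60,(.5016,.1903))"
```

```text
t 17.87 pos [0.5018 0.1895 0.2751] yaw 76.15 q [ 8.8 25.6 96.7 -0.2 57.5 22.8] F [-0.7  -1.1   5.03] T [-0.1   0.43  0.44] gap 11.6
 shift(tool mm, before turn) [ 0.8 -0.3 -7.7] rotvec [ 0.3   0.03 16.15]
 lug [0.5025 0.1891 0.1161]
```

Emit:
drive_tool(linear=[[0.7,-0.3,0.5],[0,0,0.5],[0,0,0.5],[0,0,0.5],[0,0,0.5],[0,0,0.5],[0,0,0.5],[0,0,0.5]], rot=[[0.3,0,3],[0,0,3],[0,0,3],[0,0,3],[0,0,3],[0,0,3],[0,0,3],[0,0,3]], hand=[8,8,8,8,8,8,8,8], force=120)

```text
t: 18.53
tcp_pos: [0.5018, 0.1894, 0.2751]
tool_rot: [0.9, 0.435, 0.0, 0.003]
force: [-2.5, -0.3, 5.5]
finger_gap: 0.135
```

```bash
python3 -c "
from h import *
lug(45,(.5016,.1903))"
```

```text
t 18.53 pos [0.5018 0.1894 0.2751] yaw 51.59 q [ 8.9 25.6 96.7 -0.4 57.6 47.5] F [-2.47 -0.28  5.47] T [-0.09  0.37  0.43] gap 11.5
 shift(tool mm, before turn) [ 0.6 -0.7 -7.6] rotvec [0.36 0.09 6.59]
 lug [0.5023 0.1885 0.1161]
```

Emit:
drive_tool(linear=[[0.6,-0.7,0.5],[0,0,0.5],[0,0,0.5],[0,0,0.5],[0,0,0.5]], rot=[[0.4,0.1,3],[0,0,3],[0,0,3],[0,0,3],[0,0,3]], hand=[8,8,8,8,8])

```text
t: 18.95
tcp_pos: [0.5016, 0.1892, 0.2752]
tool_rot: [0.946, 0.325, -0.0, 0.005]
force: [-2.2, 1.8, 5.1]
finger_gap: 0.138
```

```bash
python3 -c "
from h import *
lug(40,(.5016,.1903))"
```

```text
t 18.95 pos [0.5016 0.1892 0.2752] yaw 37.99 q [ 9.  25.6 96.6 -0.7 57.7 61.4] F [-2.17  1.81  5.07] T [0.41 0.49 3.9 ] gap 11.8
 shift(tool mm, before turn) [ 0.6 -0.8 -7.5] rotvec [ 0.57  0.21 -2.01]
 lug [0.5021 0.1876 0.1162]
```

Emit:
drive_tool(linear=[[0,0,0.5],[0,0,0.5],[0,0,0.5]], rot=[[0.4,0,3.5],[0,0,3.5],[0,0,3.5]], hand=[8,8,8])

```text
t: 19.2
tcp_pos: [0.5014, 0.19, 0.2753]
tool_rot: [0.963, 0.268, -0.0, 0.01]
force: [-1.3, 2.5, 4.2]
finger_gap: 0.137
```

```bash
python3 -c "
from h import *
lug(40,(.5016,.1903))"
```

```text
t 19.2 pos [0.5014 0.19   0.2753] yaw 31.04 q [ 9.3 25.6 96.5 -1.4 57.7 69. ] F [-1.3   2.47  4.22] T [0.78 0.53 6.48] gap 11.7
 shift(tool mm, before turn) [ 0.3 -0.1 -7.4] rotvec [ 1.1   0.41 -8.95]
 lug [0.5023 0.1868 0.1163]
```

Emit:
drive_tool(linear=[[0,0,0],[0,0,0],[0,0,0]], rot=[[0.5,0.2,-3],[0.3,0.1,-2],[0,0,0]], hand=[8,8,8])

```text
t: 19.45
tcp_pos: [0.5012, 0.1903, 0.2752]
tool_rot: [0.941, 0.337, -0.0, 0.011]
force: [-0.8, 0.3, 2.4]
finger_gap: 0.133
```

```bash
python3 -c "
from h import *
lug(40,(.5016,.1903))"
```

```text
t 19.45 pos [0.5012 0.1903 0.2752] yaw 39.42 q [ 9.4 25.6 96.6 -1.4 57.6 60.7] F [-0.83  0.26  2.44] T [0.23 0.28 3.12] gap 11.3
 shift(tool mm, before turn) [ 0.3  0.4 -7.5] rotvec [ 1.13  0.44 -0.58]
 lug [0.5023 0.1871 0.1162]
```

Emit:
drive_tool(linear=[[0,0,0],[0,0,0]], rot=[[0.5,0.2,-2],[0.3,0.2,0]], hand=[8,8])

```text
t: 19.62
tcp_pos: [0.5014, 0.1898, 0.2751]
tool_rot: [0.933, 0.361, 0.0, 0.006]
force: [-0.6, -2.8, 2.5]
finger_gap: 0.136
```

```bash
python3 -c "
from h import *
lug(40,(.5016,.1903))"
```

```text
t 19.62 pos [0.5014 0.1898 0.2751] yaw 42.27 q [ 9.1 25.6 96.6 -0.8 57.6 57.2] F [-0.57 -2.84  2.49] T [-0.51  0.12  2.28] gap 11.6
 shift(tool mm, before turn) [ 0.4 -0.2 -7.6] rotvec [0.65 0.21 2.27]
 lug [0.5022 0.188  0.1161]
```

Emit:
drive_tool(linear=[[0,0,0],[0,0,0]], rot=[[0.5,0.2,-2],[0,0,0]], hand=[8,8])

```text
t: 19.78
tcp_pos: [0.5018, 0.189, 0.2751]
tool_rot: [0.926, 0.377, 0.0, 0.002]
force: [-1.0, 1.0, 1.7]
finger_gap: 0.139
```

```bash
python3 -c "
from h import *
lug(40,(.5016,.1903))"
```

```text
t 19.78 pos [0.5018 0.189  0.2751] yaw 44.26 q [ 8.8 25.6 96.6 -0.3 57.7 54.7] F [-0.95  0.97  1.68] T [-0.08  0.25  1.48] gap 11.9
 shift(tool mm, before turn) [ 0.8 -1.  -7.6] rotvec [0.25 0.07 4.26]
 lug [0.5021 0.1884 0.1161]
```

Emit:
drive_tool(linear=[[0.4,-0.6,0],[0,0,0]], rot=[[0.2,0,-2.5],[0,0,0]], hand=[8,8])

```text
t: 19.95
tcp_pos: [0.502, 0.189, 0.2751]
tool_rot: [0.92, 0.392, -0.0, 0.0]
force: [-1.1, -1.5, 2.3]
finger_gap: 0.136
```

```bash
python3 -c "
from h import *
lug(47,(.5016,.1900))"
```

```text
t 19.95 pos [0.502  0.189  0.2751] yaw 46.12 q [ 8.7 25.6 96.6 -0.1 57.8 52.6] F [-1.06 -1.5   2.32] T [-0.31  0.16  0.46] gap 11.6
 shift(tool mm, before turn) [ 0.4 -1.  -7.6] rotvec [ 0.03  0.05 -0.88]
 lug [0.502  0.1888 0.1161]
```

Emit:
drive_tool(linear=[[0,0,-2],[0,0,-3],[0,0,-4],[0,0,-4],[0,0,-4],[0,0,-6],[0,0,-8],[0,0,-10],[0,0,-12],[0,0,-12],[0,0,-6],[0,0,0],[0,0,0]], rot=[[0,0,0],[0,0,0],[0,0,0],[0,0,0],[0,0,0],[0,0,0],[0,0,0],[0,0,0],[0,0,0],[0,0,0],[0,0,0],[0,0,0],[0,0,0]], hand=[8,8,8,8,8,8,8,8,8,8,8,8,8])

```text
t: 21.03
tcp_pos: [0.4983, 0.1905, 0.3503]
tool_rot: [0.926, 0.377, -0.003, -0.007]
force: [1.2, -0.4, -5.8]
finger_gap: 0.136
```

```bash
python3 -c "
from h import *
lug(31,(.533,-.1786))"
```

```text
t 21.03 pos [0.4983 0.1905 0.3503] yaw 44.24 q [ 8.6 20.1 91.8  0.8 68.7 54.1] F [ 1.21 -0.35 -5.83] T [ 0.02 -0.02 -0.01] gap 11.6
 shift(tool mm, before turn) [-232.7  289.7   63.1] rotvec [-0.89  0.12 13.24]
 lug [0.4966 0.1923 0.1913]
```

Emit:
drive_tool(linear=[[-8,10,0],[-16,20,0],[-22,27.5,0],[-22,27.5,0],[-22,27.5,0],[-22,27.5,0],[-22,27.5,0],[-22,27.5,0],[-22,27.5,0],[-16,20,0],[-10,12,0],[-5,6,0],[0,0,0],[0,0,0],[0,0,0]], rot=[[-0.8,0,0],[0,0,0],[0,0,0],[0,0,0],[0,0,0],[0,0,0],[0,0,0],[0,0,0],[0,0,0],[0,0,0],[0,0,0],[0,0,0],[0,0,0],[0,0,0],[0,0,0]], hand=[8,8,8,8,8,8,8,8,8,8,8,8,8,8,8])

```text
t: 22.28
tcp_pos: [0.5224, -0.1606, 0.3422]
tool_rot: [0.927, 0.375, -0.008, -0.005]
force: [-0.1, 0.1, -6.0]
finger_gap: 0.135
```

```bash
python3 -c "
from h import *
lug(44,(.533,-.1786))"
```

```text
t 22.28 pos [ 0.5224 -0.1606  0.3422] yaw 44.04 q [-28.7  21.9  90.2  -0.4  68.9  17.4] F [-0.05  0.08 -5.96] T [-0.02 -0.03 -0.02] gap 11.5
 shift(tool mm, before turn) [-4.2 21.3 59.2] rotvec [-0.9   0.64  0.04]
 lug [ 0.5194 -0.1601  0.1833]
```

Emit:
drive_tool(linear=[[-1,8,0],[-1,8,0],[0,0,8],[0,0,15],[0,0,18],[0,0,18],[0,0,18],[0,0,18],[0,0,18],[0,0,12],[0,0,6],[0,0,3],[0,0,0],[0,0,0]], rot=[[-0.9,0.6,0],[0,0,0],[0,0,0],[0,0,0],[0,0,0],[0,0,0],[0,0,0],[0,0,0],[0,0,0],[0,0,0],[0,0,0],[0,0,0],[0,0,0],[0,0,0]], hand=[8,8,8,8,8,8,8,8,8,8,8,8,8,8])

```text
t: 23.45
tcp_pos: [0.5373, -0.1661, 0.2006]
tool_rot: [0.924, 0.381, 0.003, 0.001]
force: [-0.1, 0.8, -4.9]
finger_gap: 0.136
```

```bash
python3 -c "
from h import *
lug(44,(.533,-.1786))"
```

```text
t 23.45 pos [ 0.5373 -0.1661  0.2006] yaw 44.83 q [-28.6  33.5  96.7   0.2  49.5  16.4] F [-0.09  0.77 -4.86] T [-0.05  0.    0.01] gap 11.6
 shift(tool mm, before turn) [-11.5   6.2 -82.2] rotvec [ 0.23 -0.23  0.83]
 lug [ 0.5382 -0.1661  0.0416]
```

Emit:
drive_tool(linear=[[0,0,8],[0,0,8],[0,0,7],[0,0,5],[0,0,3],[0,0,1],[0,0,0]], rot=[[0.2,-0.2,0],[0,0,0],[0,0,0],[0,0,0],[0,0,0],[0,0,0],[0,0,0]], hand=[8,8,8,8,8,8,8])

```text
t: 24.03
tcp_pos: [0.5394, -0.1671, 0.168]
tool_rot: [0.924, 0.381, 0.002, 0.003]
force: [0.4, 1.1, -4.9]
finger_gap: 0.13
```

```bash
python3 -c "
from h import *
lug(44,(.533,-.1786))"
```

```text
t 24.03 pos [ 0.5394 -0.1671  0.168 ] yaw 44.84 q [-28.5  36.5  97.5   0.   45.5  16.6] F [ 0.4   1.13 -4.85] T [ 0.04 -0.02 -0.04] gap 11.1
 shift(tool mm, before turn) [ -12.4    4.4 -114.7] rotvec [ 0.4  -0.13  0.84]
 lug [ 0.5405 -0.1676  0.0091]
```

Emit:
drive_tool(linear=[[0,0,2],[0,0,2],[0,0,1],[0,0,0.8]], rot=[[0.4,-0.1,0],[0,0,0],[0,0,0],[0,0,0]], hand=[8,8,8,8])

```text
t: 24.37
tcp_pos: [0.5399, -0.1672, 0.1633]
tool_rot: [0.924, 0.381, 0.0, 0.0]
force: [-2.1, 1.6, 6.5]
finger_gap: 0.136
```

```bash
python3 -c "
from h import *
lug(44,(.533,-.1786))"
```

```text
t 24.37 pos [ 0.5399 -0.1672  0.1633] yaw 44.83 q [-28.6  37.1  97.4   0.1  45.5  16.6] F [-2.13  1.64  6.48] T [ 0.24  0.41 -0.  ] gap 11.6
 shift(tool mm, before turn) [ -12.8    3.3 -119.5] rotvec [ 0.02 -0.05  0.83]
 lug [ 0.54   -0.1672  0.0043]
```

Emit:
drive_tool(linear=[[0,0,-0.5],[0,0,0],[0,0,0],[0,0,0],[0,0,0],[0,0,0],[0,0,0],[0,0,-6],[0,0,-12],[0,0,-20],[0,0,-20],[0,0,-20],[0,0,-20],[0,0,-15],[0,0,-5],[0,0,0]], rot=[[0,0,0],[0,0,0],[0,0,0],[0,0,0],[0,0,0],[0,0,0],[0,0,0],[0,0,0],[0,0,0],[0,0,0],[0,0,0],[0,0,0],[0,0,0],[0,0,0],[0,0,0],[0,0,0]], hand=[11,25,50,50,50,50,50,50,50,50,50,50,50,50,50,50])

```text
t: 25.7
tcp_pos: [0.541, -0.1681, 0.2921]
tool_rot: [0.924, 0.381, 0.003, 0.004]
force: [-0.6, 0.7, 0.1]
finger_gap: 0.585
```

```bash
python3 - <<'E'
from h import *
go([.54,-.167,.3],44)
T=cams.snapshot('top');S=cams.snapshot('side')
g=np.vstack([np.hstack([cv2.resize(a[y-45:y+45,x-60:x+60],(400,300),interpolation=cv2.INTER_CUBIC) for x,y in l]) for a,l in((T,[(222,222),(355,205)]),(S,[(276,275),(335,195)]))])
cv2.imwrite('pics/h.png',np.clip(g*1.2,0,255).astype(np.uint8)[:,:,::-1])
E
```

```text
t 25.7 pos [ 0.541  -0.1681  0.2921] yaw 44.83 q [-28.6  26.4  91.7   0.   61.4  16.6] F [-0.61  0.71  0.13] T [-0.02  0.04  0.05] gap 49.9
 shift(tool mm, before turn) [ 0.1 -1.5 -7.9] rotvec [ 0.51 -0.19  0.83]
```

View pics/h.png

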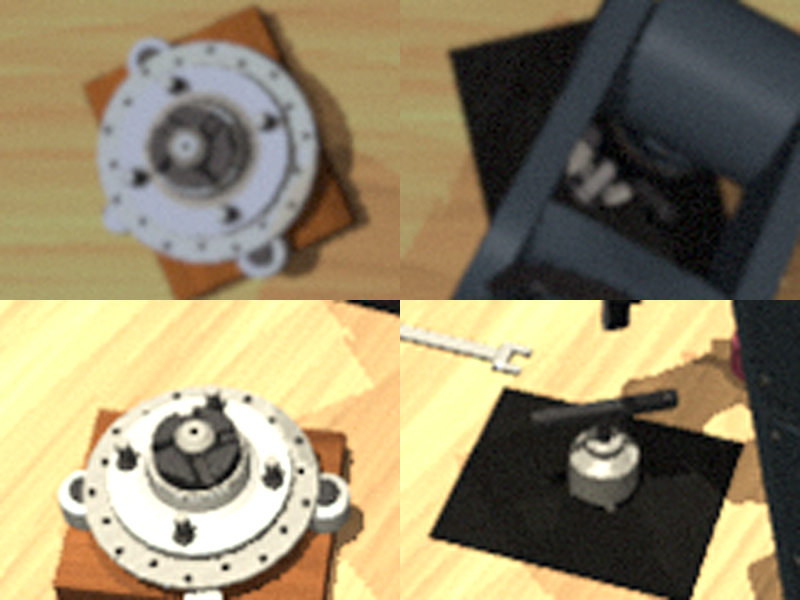

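```bash
python3 -c "
from station import order
print(order.sign_off())"
```

```text
the job is handed in; nothing more can be done
None
```

I seated the socket on the nut, tightened it clockwise until it stopped, stood the socket back upright on the mat, and handed the job in at about 26 s of the allowed 61 s.

- **Seating:** The first two sweeps did not drop the lugs in, because the socket was 1 to 2.5 mm off the spindle axis. I felt for the spindle's centre, straightened the tilt and tried again. The lugs then sank about 7.7 of the nominal 8 mm before meeting firm resistance. By my measurement the socket's origin was within 0.2 mm of fully home.
- **Tightening:** The nut turned about 85° (1.5 rad) at a steady 0.43 N m. The torque then climbed to 6.5 N m at the hard stop. The tool kept turning while it climbed, which I took to be elastic twist in the grip. I let the twist out until 0.46 N m was left before lifting the socket.
- **Last checks:** In the final side picture the socket stands upright on the mat with the gripper clear of it. The hub and spanner look undisturbed. The measured tool force was about zero.
- **Not checked:** I had no direct reading of the nut angle, so "tight" rests on the torque rise and the angle turned. I did not look again at the tin, the dust cap or the pink look-alikes, but my path stayed well above or away from them.

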